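# Flip the rack status tags in the sample lab

## Robot

A 7-joint arm with a two-finger parallel gripper is mounted at the origin on the work surface. World frame = base frame: x ahead of the robot, y to its left, z up, the work surface at z = 0. Lengths are in mm, angles in rad, forces in N, time in s.
With the tool pointing down it reaches from about 425 to 875 mm from the base axis. Payload 4.7 kg.
Tool frame: the origin (TCP) lies between the finger pads; the fingertips stand 25 mm ahead of it and the grasp point (between the pads) lies 6 mm ahead of it; z points along the fingers, x is the direction in which the jaws open and shut, and the axes are right-handed (so a half turn about z gives the same grasp; the last joint's range is limited). The gripper opens to 87 mm and grips with 3 to 60 N. Pads are 19 mm wide; open, the fingers measure 117 mm over their backs; the gripper's body (75 mm by 190 mm) begins 51 mm behind the grasp point.
Start: joints at [1.322, 0.321, -0.07, 1.45, 0.023, 1.371, -0.057], TCP at [168.839, -627.71, 213.087] pointing down, gripper open.
Joint ranges: [-2.86, 2.86], [-0.3, 2.09], [-1.38, 1.24], [0.06, 2.45], [-1.56, 4.7], [0.09, 2.05], [-2.69, 2.69]. Speed limits (rad/s): [2.57, 2.57, 3.14, 3.14, 3.14, 3.14, 3.14].

## Interface

Orientations are given as a 3x3 rotation matrix whose columns are the frame's x, y, z axes.
In Python, from station import sensors, viewer, bot gives the robot as it stands.
- The arm moves only by the tool arm_command, never from a script. Its argument "plan" is a list of rows, each a list of 5 numbers: the opening, from -1 (shut) to 1 (fully open), then the shift along the tool's x, y, z in cm, then the turn about the tool's z in degrees. A call has 1 to 12 rows; each row shifts and turns the commanded pose from where the row before left it, along the tool's axes as they then stand; what a row does not reach is not made up. A row lasts 1/8 s, in which the tool goes at most 62.5 mm and 10.7 degrees, less where a joint would pass 70% of its speed; a pose out of reach is approached as far as the arm can. A call is refused whole if a number of a shift passes 6.25 or a number of a turn 10.7, either way. A call with a gripper value outside its range is refused whole. The fingers move at their own pace and stop on an object; the grip force is fixed at half the most. Time passes only in rows, so rows that do not move let the fingers close. It gives the time, the measured TCP pose, the force and the opening at its end, in the units of the state.
- sensors.get_obs(): the state, without advancing time (a new reading comes with each control period).
- viewer.camera(name): name is "scene" or "top"; returns a dict with "pixels" (384x512x3 uint8, red, green, blue), "z_map" (384x512 float32, mm along the optical axis (not along the pixel's ray), 0 where there is no reading), "fx", "fy", "cx", "cy" (pixels), "origin" and "rotation" of the camera in the world. Camera axes: x right, y down, z forward; pixel columns grow to the right and rows downward; lengths in mm; the calibration is good to about 2 mm. A picture is of the moment at which its call begins.
- bot.hand_in(): hands the job in, once; it reports no verdict.
The state is a dict: "time": time; "qpos": joint angles; "joint_velocities": joint speeds; "tau": joint torques, N m; "ee_pos": TCP position; "tcp_rot": TCP orientation; "contact_force": force on the tool from outside, world axes, zero at the start; "ft_torque": the same for the moment, N m; "opening": finger opening in mm.
Only numpy, scipy, OpenCV 4.12 (cv2) and the standard library are available. Lean on these libraries where they do the work, as an engineer would, in place of code of your own. Each camera call takes 0.05 s, during which the arm holds its last target.

## Task

Each of the four tube racks on the lab bench has a hinged tag in front of it, on the side nearer the robot. Gently push tags over with the fingertips, gripping and lifting nothing, so that every rack with all six places filled has its tag leaning towards the rack with the round-disc face up, and any other tag leans away from its rack with the bar face up. Leave the racks and the other things on the bench where they stand.

Things in the scene. Friction and masses are not known exactly. Their poses are not given: they have to be found in the camera images.
- stand1: Fixed stand of tag 1, foot 60 x 80 mm. Origin: foot underside, 14 mm above bench. x points away from robot to its rack, y along the row. Hinge line along y, 46 mm above origin; posts 36 mm either side rise 4 mm above it. Tag 60 mm wide; its free edge is 60 mm from the hinge line: when leaning, 34 mm out along x and 49 mm above it. Stands 95 mm apart in one line, same heading, order varies.
- tag1 (a joint): Hinge of the white tag (plate 4 mm thick, 45 g; dark disc on one face, bar on the other) on stand1. 0 = leaning to the robot side, bar face up; grows as it swings up and over; 0.61 = upright; 1.22 = leaning to its rack, disc face up. Leaning either way, the plate stands 55 deg above level and rests on a rigid stop; it swings freely and falls over by itself once past upright.
- stand2: Fixed stand of tag 2, foot 60 x 80 mm. Origin: foot underside, 14 mm above bench. x points away from robot to its rack, y along the row. Hinge line along y, 46 mm above origin; posts 36 mm either side rise 4 mm above it. Tag 60 mm wide; its free edge is 60 mm from the hinge line: when leaning, 34 mm out along x and 49 mm above it. Stands 95 mm apart in one line, same heading, order varies.
- tag2 (a joint): Hinge of the white tag (plate 4 mm thick, 45 g; dark disc on one face, bar on the other) on stand2. 0 = leaning to the robot side, bar face up; grows as it swings up and over; 0.61 = upright; 1.22 = leaning to its rack, disc face up. Leaning either way, the plate stands 55 deg above level and rests on a rigid stop; it swings freely and falls over by itself once past upright.
- stand3: Fixed stand of tag 3, foot 60 x 80 mm. Origin: foot underside, 14 mm above bench. x points away from robot to its rack, y along the row. Hinge line along y, 46 mm above origin; posts 36 mm either side rise 4 mm above it. Tag 60 mm wide; its free edge is 60 mm from the hinge line: when leaning, 34 mm out along x and 49 mm above it. Stands 95 mm apart in one line, same heading, order varies.
- tag3 (a joint): Hinge of the white tag (plate 4 mm thick, 45 g; dark disc on one face, bar on the other) on stand3. 0 = leaning to the robot side, bar face up; grows as it swings up and over; 0.61 = upright; 1.22 = leaning to its rack, disc face up. Leaning either way, the plate stands 55 deg above level and rests on a rigid stop; it swings freely and falls over by itself once past upright.
- stand4: Fixed stand of tag 4, foot 60 x 80 mm. Origin: foot underside, 14 mm above bench. x points away from robot to its rack, y along the row. Hinge line along y, 46 mm above origin; posts 36 mm either side rise 4 mm above it. Tag 60 mm wide; its free edge is 60 mm from the hinge line: when leaning, 34 mm out along x and 49 mm above it. Stands 95 mm apart in one line, same heading, order varies.
- tag4 (a joint): Hinge of the white tag (plate 4 mm thick, 45 g; dark disc on one face, bar on the other) on stand4. 0 = leaning to the robot side, bar face up; grows as it swings up and over; 0.61 = upright; 1.22 = leaning to its rack, disc face up. Leaning either way, the plate stands 55 deg above level and rests on a rigid stop; it swings freely and falls over by itself once past upright.
- rack_a: Loose tube rack, 78 x 54 x 60 mm (x, y, z), 2 x 3 places for capped tubes, caps up to 86 mm above the bench. Stands 125 mm beyond (+x of) its tag's stand, at the same y in that stand's frame within 10 mm. Origin: centre of its underside. All six places hold a tube: a full rack.
- rack_b: Loose tube rack, 78 x 54 x 60 mm (x, y, z), 2 x 3 places for capped tubes, caps up to 86 mm above the bench. Stands 125 mm beyond (+x of) its tag's stand, at the same y in that stand's frame within 10 mm. Origin: centre of its underside. All six places hold a tube: a full rack.
- rack_c: Loose tube rack, 78 x 54 x 60 mm (x, y, z), 2 x 3 places for capped tubes, caps up to 86 mm above the bench. Stands 125 mm beyond (+x of) its tag's stand, at the same y in that stand's frame within 10 mm. Origin: centre of its underside. All six places hold a tube: a full rack.
- rack_d: Loose tube rack, 78 x 54 x 60 mm (x, y, z), 2 x 3 places for capped tubes, caps up to 86 mm above the bench. Stands 125 mm beyond (+x of) its tag's stand, at the same y in that stand's frame within 10 mm. Origin: centre of its underside. Four of six places hold a tube: not full.
- vial: Small capped vial, 22 mm across, 50 mm tall, between the two middle racks. Bystander, origin under its centre.
- specimen_jar: White-capped jar, 48 mm across, 60 mm tall, in front of the board. Bystander, origin under its centre.
- marker: Marker pen, 14 x 137 x 14 mm, lying along y in front of the board. Bystander, origin on its underside.
- reagent: Bottle, 52 mm across, 125 mm tall, past the +y end of the row of racks. Bystander, origin under its centre.
- tape_roll: Roll of paper tape, 72 mm across, 19 mm tall, past the -y end of the board, robot side. Bystander, origin under its centre.
- tip_box: Blue box with clear lid, 79 x 114 x 60 mm, past the -y end of the row of racks. Bystander, origin under its centre.
- timer: Small white timer, 30 x 70 x 60 mm, past the +y end of the board. Bystander, origin under its centre.
Not all that is in view belongs to the job. Leave any orange look-alike of the rack_c alone.

How it is judged (in metres and radians):
At the end, for the whole second after the job is handed in: The tags of the three full racks lie within 0.1 rad of the rest towards their rack (joint above 1.12), the tag of the fourth within 0.1 rad of the rest away from it (joint below 0.10), all at rest; every rack is within 10 mm of where it stood (((y of rack_a in the frame of stand1 between -0.045 and 0.045 m and value of joint tag1 above 1.12 rad) or (y of rack_b in the frame of stand1 between -0.045 and 0.045 m and value of joint tag1 above 1.12 rad) or (y of rack_c in the frame of stand1 between -0.045 and 0.045 m and value of joint tag1 above 1.12 rad) or (y of rack_d in the frame of stand1 between -0.045 and 0.045 m and value of joint tag1 below 0.1 rad)) and velocity of joint tag1 between -0.1 and 0.1 rad/s and ((y of rack_a in the frame of stand2 between -0.045 and 0.045 m and value of joint tag2 above 1.12 rad) or (y of rack_b in the frame of stand2 between -0.045 and 0.045 m and value of joint tag2 above 1.12 rad) or (y of rack_c in the frame of stand2 between -0.045 and 0.045 m and value of joint tag2 above 1.12 rad) or (y of rack_d in the frame of stand2 between -0.045 and 0.045 m and value of joint tag2 below 0.1 rad)) and velocity of joint tag2 between -0.1 and 0.1 rad/s and ((y of rack_a in the frame of stand3 between -0.045 and 0.045 m and value of joint tag3 above 1.12 rad) or (y of rack_b in the frame of stand3 between -0.045 and 0.045 m and value of joint tag3 above 1.12 rad) or (y of rack_c in the frame of stand3 between -0.045 and 0.045 m and value of joint tag3 above 1.12 rad) or (y of rack_d in the frame of stand3 between -0.045 and 0.045 m and value of joint tag3 below 0.1 rad)) and velocity of joint tag3 between -0.1 and 0.1 rad/s and ((y of rack_a in the frame of stand4 between -0.045 and 0.045 m and value of joint tag4 above 1.12 rad) or (y of rack_b in the frame of stand4 between -0.045 and 0.045 m and value of joint tag4 above 1.12 rad) or (y of rack_c in the frame of stand4 between -0.045 and 0.045 m and value of joint tag4 above 1.12 rad) or (y of rack_d in the frame of stand4 between -0.045 and 0.045 m and value of joint tag4 below 0.1 rad)) and velocity of joint tag4 between -0.1 and 0.1 rad/s and distance of each of rack_a, rack_b, rack_c, rack_d from where it was at the start of the episode below 0.01 m); the robot touches nothing.
It fails at once if a sample rack is lifted, tipped or shoved (moved more than 10 mm) (distance of any of rack_a, rack_b, rack_c, rack_d from where it was at the start of the episode above 0.01 m or angle between any of rack_a, rack_b, rack_c, rack_d's own z axis and vertical above 0.3 rad).
It fails at once if another thing on the bench is lifted, tipped or pushed away (moved more than 15 mm) (distance of any of vial, specimen_jar, marker, reagent, tape_roll, tip_box, timer from where it was at the start of the episode above 0.015 m or angle between any of vial, specimen_jar, marker, reagent, tape_roll, tip_box, timer's own z axis and vertical above 0.4 rad).
It fails at once if a tag or its stand is gripped or forced (more than 12 N from the robot) (contact force between any of the arm, the fingers and stand1 above 12 N or contact force between any of the arm, the fingers and stand2 above 12 N or contact force between any of the arm, the fingers and stand3 above 12 N or contact force between any of the arm, the fingers and stand4 above 12 N).
It also fails if it takes over 51 s, if anything falls off the work surface, if the arm or the gripper's body presses on something with over 40 N, if the wrist force passes 120 N, or if a joint passes its speed limit or range.

## Working session

There is one attempt and no reset: what is moved stays moved. The work goes in short steps, Python scripts to look and compute and a tool call to move; the robot and the scene stay as the last step left them, time stands still between calls to the robot, and variables do not carry over. Pictures are saved under pics/ and viewed, and the job is handed in when it is done.

Besides the shell and the picture viewer there is one more tool, called as name([rows], argument=value, ...), one row to a line, values as JSON. arm_command: Moves the arm, as the interface text tells. Its arguments: {"type":"object","properties":{"plan":{"type":"array"}},"required":["plan"]}

```bash
ls; mkdir -p pics
python3 - <<'E'
from station import sensors, viewer, bot
import cv2,numpy as np
o=sensors.get_obs()
for k,v in o.items(): print(k,np.round(v,3).tolist())
for n in ("scene","top"):
    c=viewer.camera(n)
    print(n,c["fx"],c["cx"],c["cy"],c["origin"],np.round(c["rotation"],3).tolist())
    cv2.imwrite(f"pics/{n}0.png",cv2.resize(c["pixels"][:,:,::-1],(800,600),interpolation=cv2.INTER_CUBIC))
    np.savez(f"{n}0.npz",**{k:c[k] for k in c})
E
```

```text
pics
time 0.0
qpos [1.322, 0.322, -0.07, 1.452, 0.023, 1.371, -0.057]
joint_velocities [0.001, 0.0, 0.001, 0.0, 0.001, 0.0, -0.001]
tau [-0.0, -49.129, -0.404, -31.253, -0.064, 0.044, 0.0]
ee_pos [168.693, -627.139, 211.977]
tcp_rot [[0.26, -0.966, -0.001], [-0.966, -0.26, 0.002], [-0.002, 0.0, -1.0]]
contact_force [-0.512, -0.564, -0.775]
ft_torque [0.028, 0.005, -0.021]
opening 86.799
scene 434.74733933416377 251.71184267832 190.4312514049252 [1340.33736234 -158.76934242  860.22982982] [[0.184, 0.708, -0.682], [0.983, -0.13, 0.13], [0.003, -0.694, -0.72]]
top 380.74310333594127 253.14020768454023 191.28214770353728 [ 444.71517937  -27.48038791 1087.46183347] [[0.011, -0.986, 0.166], [-1.0, -0.014, -0.021], [0.023, -0.166, -0.986]]
```

View pics/scene0.png

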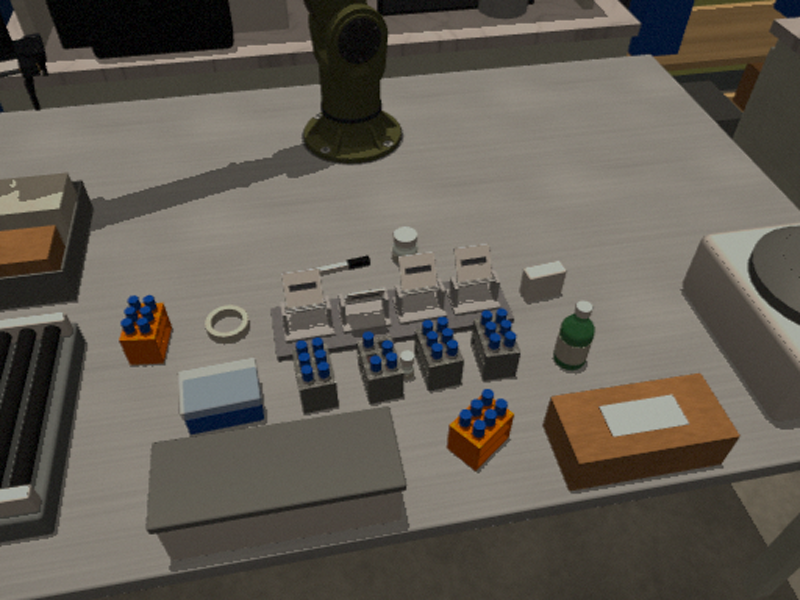

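View pics/top0.png

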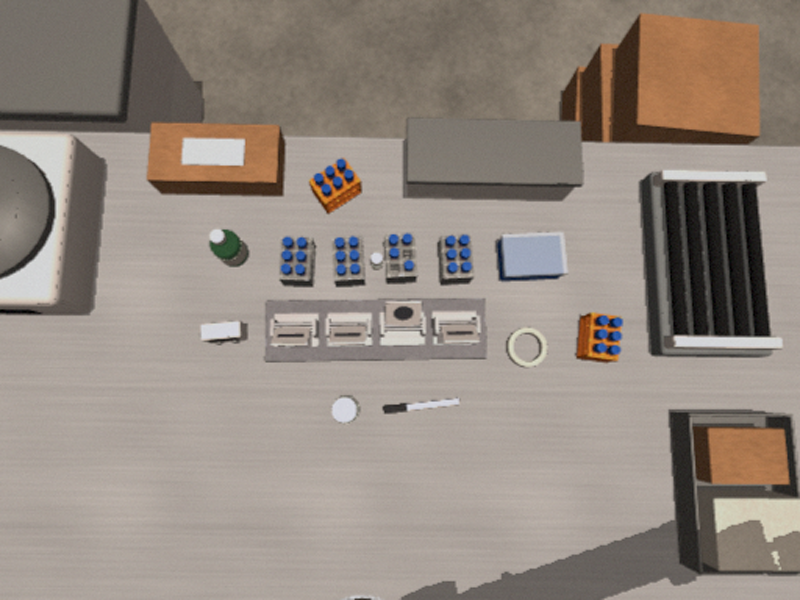

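The top view (800x600 pixels) shows tags at about (294,328), (349,328), (404,315) and (457,326). The third, at (404,315), has its disc up and leans towards the rack with four tubes. The other three have the bar up and front full racks, so all four need flipping. Next I'll measure the stand poses.

```bash
cat > h.py <<'E'
import numpy as np
def cloud(c):
    z=c["z_map"].astype(float); v,u=np.indices(z.shape)
    p=np.stack([(u-c["cx"])/c["fx"]*z,(v-c["cy"])/c["fy"]*z,z],-1)
    P=p@np.asarray(c["rotation"]).T+np.asarray(c["origin"]); P[z<=0]=np.nan
    return P
E
python3 - <<'E'
import numpy as np,cv2
from h import cloud
for n in("top","scene"):
    c=dict(np.load(n+"0.npz")); P=cloud(c); rgb=c["pixels"].astype(float)
    if n=="top":
        roi=(slice(180,240),slice(160,320))
    else: roi=(slice(150,230),slice(170,335))
    Q=P[roi].reshape(-1,3); C=rgb[roi].reshape(-1,3)
    # board & tag top edges
    ok=(Q[:,0]>330)&(Q[:,0]<620)&(np.abs(Q[:,1])<320)
    print(n,"all z hist",np.histogram(Q[ok,2],bins=range(-10,131,10))[0])
    s=ok&(Q[:,2]>100)&(Q[:,2]<120)
    T=Q[s]; 
    lab=np.zeros((400,640),np.uint8)
    iy=(T[:,1]+320).astype(int); ix=(T[:,0]-300).astype(int)
    lab[ix.clip(0,399),iy.clip(0,639)]=255
    lab=cv2.dilate(lab,np.ones((9,9)))
    k,L,st,ce=cv2.connectedComponentsWithStats(lab)
    l=L[ix.clip(0,399),iy.clip(0,639)]
    for i in range(1,k):
        t=T[l==i]
        print(i,len(t),"mean",t.mean(0).round(1),"y",t[:,1].min().round(),t[:,1].max().round(),"x",t[:,0].min().round(),t[:,0].max().round(),"zmax",t[:,2].max().round(1))
    # board: dark-grey
    if n=="top":
        b=ok&(np.abs(Q[:,2]-13)<6)
        r=cv2.minAreaRect(Q[b][:,:2].astype(np.float32)); print("z13 rect",r, Q[b][:,2].mean())
    # racks caps z 75-95
    A=P.reshape(-1,3); CC=rgb.reshape(-1,3)
    m=(CC[:,2]>CC[:,0]*1.6)&(CC[:,2]>70)&(A[:,2]>76)&(A[:,2]<95)
    print("blue caps",m.sum()); 
    img=np.zeros((900,1400),np.uint8); 
    for a in A[m]:
        img[int(a[0]) if 0<=a[0]<900 else 0,int(a[1]+700) if abs(a[1])<690 else 0]=255
    k,L,st,ce=cv2.connectedComponentsWithStats(cv2.morphologyEx(img,cv2.MORPH_CLOSE,np.ones((5,5))))
    print([(int(ce[i][1]),int(ce[i][0]-700),int(st[i][4])) for i in range(1,k) if st[i][4]>25])
E
```

```text
top all z hist [1068 1203 2998  469   17   22   96  536  212  215  231  301   52    0]
1 81 mean [535.7 125.7 106.3] y 97.0 156.0 x 532.0 541.0 zmax 111.5
2 89 mean [537.8  30.4 106.6] y 2.0 59.0 x 533.0 545.0 zmax 112.9
3 85 mean [ 543.  -156.7  106.3] y -189.0 -129.0 x 538.0 550.0 zmax 112.9
4 98 mean [601.  -60.9 106. ] y -91.0 -33.0 x 595.0 606.0 zmax 113.4
z13 rect ((568.7847290039062, -15.723403930664062), (108.15757751464844, 400.35955810546875), 1.6097711324691772) 14.283125375574695
blue caps 962
[(532, -423, 128), (535, -400, 143), (555, -426, 149), (558, -402, 163), (579, -429, 141), (582, -406, 150), (664, 45, 166), (663, 116, 151), (663, 140, 181), (665, 21, 163), (672, -171, 158), (670, -147, 154), (673, -71, 167), (688, 47, 150), (686, 115, 155), (688, 139, 168), (690, 23, 170), (695, -145, 142), (696, -169, 157), (695, -45, 143), (711, 139, 155), (712, 49, 156), (712, 114, 159), (713, 25, 133), (718, -144, 153), (721, -68, 155), (719, -44, 189), (720, -168, 133), (808, 76, 144), (822, 55, 157), (828, 89, 143), (836, 36, 149), (842, 69, 154), (855, 50, 132)]
scene all 
[... 251 characters left out ...]
-189.0 -130.0 x 541.0 554.0 zmax 112.6
4 56 mean [607.5 -62.9 107.9] y -93.0 -33.0 x 602.0 611.0 zmax 112.8
blue caps 1069
[(534, -424, 140), (538, -402, 98), (557, -428, 157), (562, -404, 157), (583, -431, 136), (585, -408, 150), (666, 139, 161), (667, 114, 145), (669, 20, 134), (667, 44, 130), (674, -148, 149), (676, -173, 150), (676, -72, 168), (690, 45, 155), (690, 115, 165), (690, 138, 161), (693, 22, 171), (698, -47, 162), (698, -147, 177), (700, -170, 148), (714, 113, 175), (715, 48, 162), (714, 137, 173), (717, 23, 147), (721, -146, 167), (724, -169, 169), (724, -68, 166), (723, -45, 161), (811, 75, 156), (826, 55, 154), (831, 88, 180), (839, 35, 179), (845, 69, 162), (859, 49, 160)]
```

arm_command([
  [-1, 0, 0, 0, 6.8],
  [-1, 0, 0, 0, 6.7],
  [-1, -4.6, -3.4, 0, 0],
  [-1, -4.6, -3.4, 0, 0],
  [-1, -4.6, -3.4, 0, 0],
  [-1, -4.6, -3.4, 0, 0],
  [-1, -4.6, -3.4, 0, 0],
  [-1, -4.6, -3.4, 0, 0],
  [-1, -4.6, -3.4, 0, 0],
  [-1, -4.6, -3.4, 0, 0],
  [-1, -4.6, -3.4, 0, 0],
  [-1, 0, 0, 0, 0],
])

```text
time: 1.6
ee_pos: [465.9, -200.1, 213.0]
tcp_rot: [[0.037, -0.999, 0.001], [-0.999, -0.037, 0.002], [-0.002, -0.001, -1.0]]
contact_force: [-0.2, -0.8, -0.8]
opening: 0.6
```

arm_command([
  [-1, -2, -1.6, 0, 0],
  [-1, -1.9, -1.6, 0, 0],
  [-1, 0, 0, 3.1, 0],
  [-1, 0, 0, 3.1, 0],
  [-1, 0, 0, 3.1, 0],
  [-1, 0, 0, 0, 0],
  [-1, 0, 0, 0, 0],
])

```text
time: 2.48
ee_pos: [494.8, -166.4, 121.0]
tcp_rot: [[0.026, -1.0, 0.001], [-1.0, -0.026, -0.001], [0.001, -0.001, -1.0]]
contact_force: [0.1, -0.6, -0.9]
opening: 0.4
```

```bash
cat > snap.py <<'E'
from station import sensors, viewer
import cv2,numpy as np,sys
n,f=sys.argv[1:3]
c=viewer.camera(n); np.savez(f+".npz",**c)
x0,y0,x1,y1=(150,130,350,280) if n=="top" else (160,120,360,270)
cv2.imwrite(f"pics/{f}.png",cv2.resize(np.ascontiguousarray(c["pixels"][y0:y1,x0:x1,::-1]),(800,600),interpolation=cv2.INTER_CUBIC))
o=sensors.get_obs(); print(o["time"],np.round(o["ee_pos"],1),np.round(o["contact_force"],1),np.round(o["qpos"],2))
E
python3 snap.py scene s1
```

```text
2.525 [ 495.2 -166.4  121.5] [ 0.4 -0.3  1.2] [ 0.73  0.15 -0.49  1.87  0.08  1.14 -1.33]
```

View pics/s1.png

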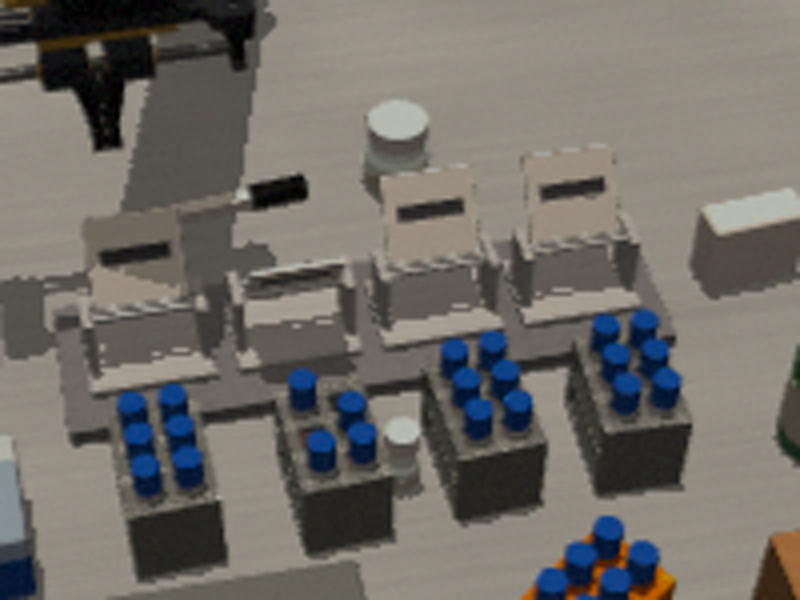

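arm_command([
  [-1, -0.7, -1.2, 0, 0],
  [-1, 0, -1.0, 0, 0],
  [-1, 0, -0.7, 0, 0],
  [-1, 0, -0.7, 0, 0],
  [-1, 0, -0.7, 0, 0],
  [-1, 0, -0.7, 0, 0],
  [-1, 0, -0.7, 0, 0],
  [-1, 0, -0.7, 0, 0],
  [-1, 0, -0.7, 0, 0],
  [-1, 0, 0, 0, 0],
])

```text
time: 3.78
ee_pos: [565.7, -156.5, 120.0]
tcp_rot: [[0.028, -1.0, 0.0], [-1.0, -0.028, 0.0], [-0.0, -0.0, -1.0]]
contact_force: [-0.3, 0.4, 0.3]
opening: 0.4
```

```bash
python3 snap.py scene s2
```

```text
3.825 [ 565.3 -156.7  119.9] [-1.1 -0.3 -0.1] [ 0.65  0.29 -0.5   1.72  0.15  1.17 -1.43]
```

View pics/s2.png

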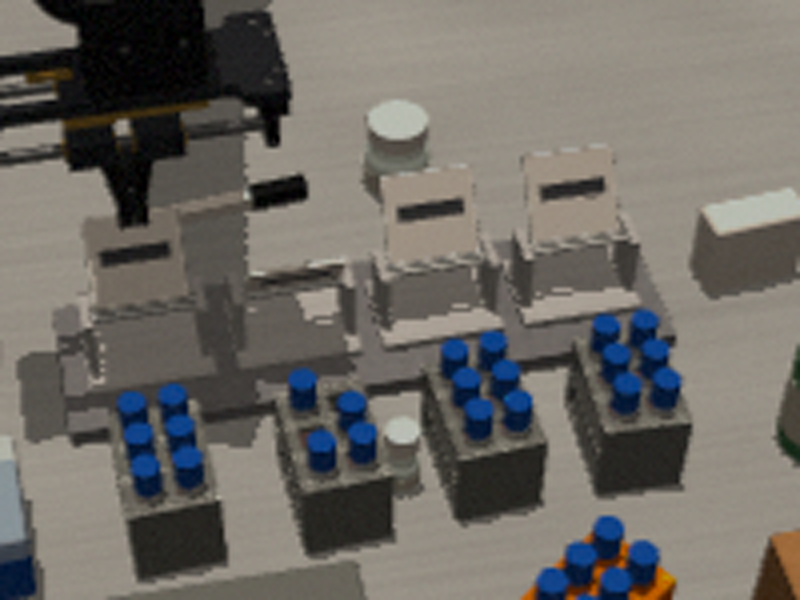

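Run:
```python
import numpy as np
from h import cloud
for f in("s1","s2"):
    c=dict(np.load(f+".npz"));P=cloud(c);g=c["pixels"].astype(int)
    for r in range(140,200,3):
        # crop coords (x-160)*4
        cols=(187,194) if f=="s1" else (190,194,198)
        print(f,r,(r-120)*4,[(P[r,k].round(0).astype(int).tolist() if np.isfinite(P[r,k,0]) else None,int(g[r,k].sum())) for k in cols])
```

```text
s1 140 80 [([533, -160, 208], 29), ([281, -139, 1], 406)]
s1 143 92 [([508, -161, 178], 22), ([297, -141, 2], 423)]
s1 146 104 [([507, -162, 168], 0), (None, 428)]
s1 149 116 [([506, -163, 158], 25), ([322, -143, 0], 422)]
s1 152 128 [([502, -164, 145], 64), ([341, -145, 4], 375)]
s1 155 140 [([512, -165, 143], 25), ([348, -146, -1], 285)]
s1 158 152 [([360, -168, 0], 418), ([363, -147, 0], 240)]
s1 161 164 [([374, -169, 1], 420), ([378, -148, 2], 240)]
s1 164 176 [([386, -170, 1], 417), ([394, -150, 4], 241)]
s1 167 188 [([400, -171, 2], 421), ([403, -151, 0], 246)]
s1 170 200 [([409, -172, -2], 415), ([415, -152, 0], 251)]
s1 173 212 [([426, -173, 2], 415), ([545, -154, 111], 336)]
s1 176 224 [([548, -172, 106], 305), ([550, -155, 106], 309)]
s1 179 236 [([553, -173, 101], 309), ([553, -156, 98], 307)]
s1 182 248 [([556, -174, 94], 195), ([556, -157, 90], 89)]
s1 185 260 [([562, -175, 89], 96), ([558, -158, 82], 204)]
s1 188 272 [([564, -176, 80], 430), ([565, -159, 78], 304)]
s1 191 284 [([569, -177, 75], 435), ([572, -160, 74], 429)]
s1 194 296 [([575, -178, 71], 423), ([575, -16
[... 1049 characters left out ...]
1), ([542, -144, 106], 315)]
s2 176 224 [([574, -164, 130], 93), ([550, -155, 105], 183), ([551, -145, 105], 312)]
s2 179 236 [([551, -166, 97], 306), ([552, -156, 97], 317), ([552, -146, 96], 315)]
s2 182 248 [([555, -167, 91], 101), ([557, -157, 91], 91), ([555, -147, 88], 89)]
s2 185 260 [([561, -168, 87], 118), ([562, -158, 86], 218), ([562, -148, 85], 313)]
s2 188 272 [([566, -169, 81], 304), ([568, -159, 82], 312), ([565, -149, 77], 315)]
s2 191 284 [([568, -170, 73], 312), ([568, -160, 71], 306), ([571, -150, 72], 315)]
s2 194 296 [([574, -171, 68], 308), ([576, -161, 68], 305), ([574, -151, 65], 302)]
s2 197 308 [([578, -172, 62], 248), ([578, -162, 60], 196), ([581, -152, 61], 269)]
```

The tag did not move. The pictures put the fingertip near z≈130 at px (193,176), about 40 mm higher than the stated TCP height implies, so it passed over the tag. I'll back off, lower it and recheck.

arm_command([
  [-1, 0, 2.5, 0, 0],
  [-1, 0, 2.5, 0, 0],
  [-1, 0, 2.5, 0, 0],
  [-1, 0, 0, 1.5, 0],
  [-1, 0, 0, 1.5, 0],
  [-1, 0, 0, 0, 0],
])

```text
time: 4.58
ee_pos: [489.5, -158.0, 88.0]
tcp_rot: [[0.028, -1.0, -0.003], [-1.0, -0.028, 0.002], [-0.002, 0.003, -1.0]]
contact_force: [-0.7, 0.2, 0.4]
opening: 0.4
```

```bash
python3 snap.py scene s3; python3 snap.py top t3
python3 - <<'E'
import numpy as np
from h import cloud
for f in("s3","t3"):
    c=dict(np.load(f+".npz"));P=cloud(c);g=c["pixels"].astype(int).sum(-1)
    Q=P.reshape(-1,3)
    m=(Q[:,0]>440)&(Q[:,0]<560)&(abs(Q[:,1]+157)<80)&(Q[:,2]>60)&(g.ravel()<130)
    q=Q[m]
    for z in range(60,260,10):
        a=q[(q[:,2]>=z)&(q[:,2]<z+10)]
        if len(a): print(f,z,len(a),a.min(0).round(),a.max(0).round())
E
```

```text
4.625 [ 490.2 -158.2   88.9] [-0.2  0.3  0.8] [ 0.73  0.17 -0.5   1.92  0.09  1.08 -1.36]
4.675 [ 490.6 -158.4   89.5] [ 0.1 -0.4  0.3] [ 0.73  0.17 -0.5   1.91  0.09  1.08 -1.36]
s3 80 8 [ 556. -175.   86.] [ 560. -140.   89.]
s3 90 25 [ 498. -177.   90.] [ 560. -139.  100.]
s3 100 20 [ 486. -166.  101.] [ 503. -150.  110.]
s3 110 17 [ 498. -165.  110.] [ 502. -152.  120.]
s3 120 26 [ 495. -168.  120.] [ 503. -148.  129.]
s3 130 27 [ 497. -170.  130.] [ 504. -147.  140.]
s3 140 41 [ 485. -172.  140.] [ 504. -144.  150.]
s3 150 2 [ 499. -171.  150.] [ 505. -153.  151.]
s3 170 58 [ 518. -187.  171.] [531. -78. 180.]
s3 180 152 [ 464. -236.  180.] [531. -77. 190.]
s3 190 188 [ 468. -207.  190.] [531. -79. 200.]
s3 200 355 [ 451. -237.  200.] [530. -78. 210.]
s3 210 386 [ 452. -237.  210.] [531. -77. 220.]
s3 220 102 [ 507. -176.  220.] [ 520. -109.  230.]
s3 230 112 [ 508. -175.  230.] [ 518. -109.  240.]
s3 240 71 [ 507. -176.  240.] [ 515. -110.  247.]
s3 250 20 [ 481. -172.  255.] [ 528. -111.  260.]
t3 90 2 [ 556. -160.   92.] [ 556. -157.   93.]
t3 180 1 [ 460. -116.  187.] [ 460. -116.  187.]
t3 200 22 [ 464. -109.  207.] [ 512. -100.  210.]
t3 210 96 [ 462. -114.  210.] [512. -98. 220.]
t3 220 4 [ 464. -113.  220.] [ 509. -108.  223.]
t3 230 10 [ 466. -109.  233.] [ 488. -109.  239.]
t3 240 10 [ 481. -109.  240.] [ 507. -108.  246.]
t3 250 22 [ 465. -125.  251.] [ 502. -109.  258.]
```

View pics/s3.png

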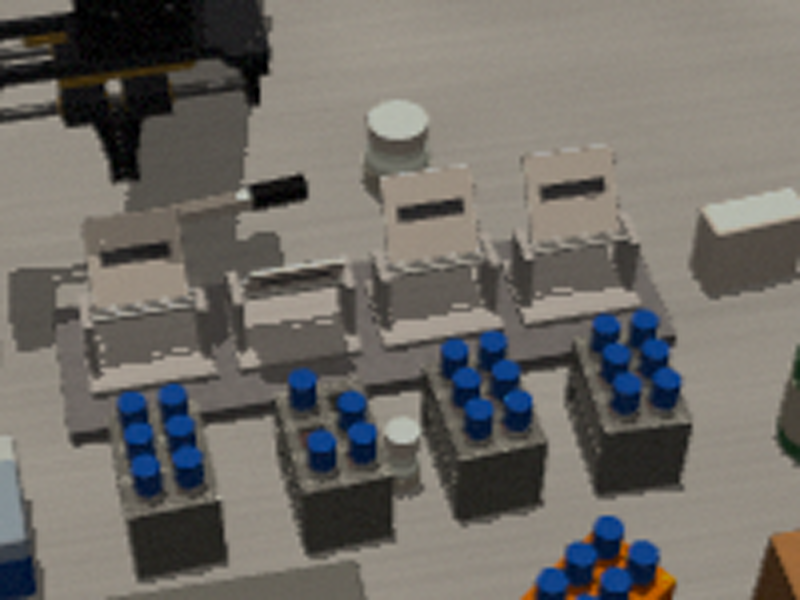

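View pics/t3.png

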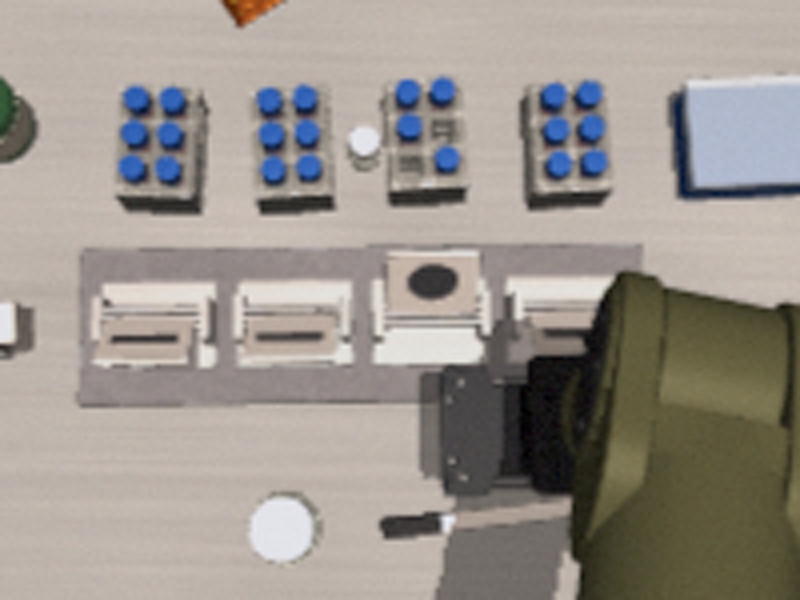

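Now the fingertip reads z≈100 at px (190,164) with TCP z 89, so the real tip sits about 11 mm above the reported TCP. I'll use that offset and push again.

arm_command([
  [-1, 0, -1.4, 0.8, 0],
  [-1, 0, -1.4, 0, 0],
  [-1, 0, -0.7, 0, 0],
  [-1, 0, -0.7, 0, 0],
  [-1, 0, -0.7, 0, 0],
  [-1, 0, -0.7, 0, 0],
  [-1, 0, -0.7, 0, 0],
  [-1, 0, -0.7, 0, 0],
  [-1, 0, -0.7, 0, 0],
  [-1, 0, -0.7, 0, 0],
  [-1, 0, 0, 0, 0],
])

```text
time: 6.05
ee_pos: [574.7, -156.3, 82.0]
tcp_rot: [[0.028, -1.0, 0.0], [-1.0, -0.028, 0.0], [-0.0, -0.0, -1.0]]
contact_force: [-0.7, 0.1, -0.4]
opening: 0.3
```

```bash
python3 snap.py scene s4
```

```text
6.1 [ 574.3 -156.4   81.9] [-0.3 -0.2  0.1] [ 0.64  0.35 -0.5   1.73  0.18  1.11 -1.46]
```

View pics/s4.png

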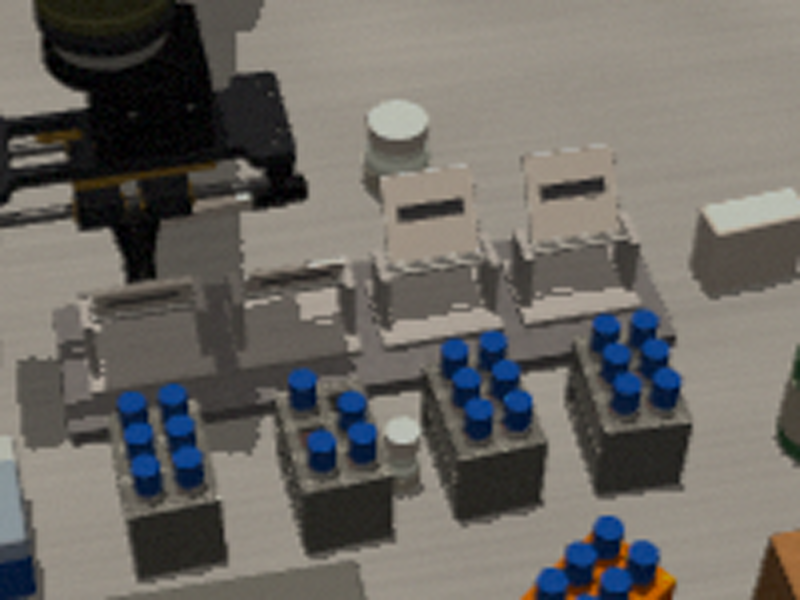

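Tag 4 has flipped: at crop px (140,290) it now leans to its rack. Next is tag 3, pushed from the rack side.

arm_command([
  [-1, 0, 0.5, -2.8, 0],
  [-1, 0, 0, -2.8, 0],
  [-1, -3.2, -2.1, 0, 0],
  [-1, -3.2, -2.1, 0, 0],
  [-1, -3.1, -2.2, 0, 0],
  [-1, 0, 0, 0, 0],
])

```text
time: 6.85
ee_pos: [631.4, -55.3, 138.1]
tcp_rot: [[0.033, -0.999, 0.001], [-0.999, -0.033, 0.002], [-0.002, -0.001, -1.0]]
contact_force: [-0.4, 0.6, -0.4]
opening: 0.5
```

arm_command([
  [-1, 0.5, 0, 1.8, 0],
  [-1, 0, 0, 1.7, 0],
  [-1, 0, 0, 1.7, 0],
  [-1, 0, 0, 0, 0],
  [-1, 0, 0, 0, 0],
])

```text
time: 7.48
ee_pos: [630.9, -65.0, 86.2]
tcp_rot: [[0.027, -1.0, 0.0], [-1.0, -0.027, 0.0], [-0.0, -0.0, -1.0]]
contact_force: [1.2, 0.5, -0.2]
opening: 0.3
```

```bash
python3 snap.py scene s5
```

```text
7.525 [631.2 -64.9  86.7] [0.1 0.4 0.3] [ 0.48  0.43 -0.53  1.63  0.23  1.15 -1.65]
```

View pics/s5.png

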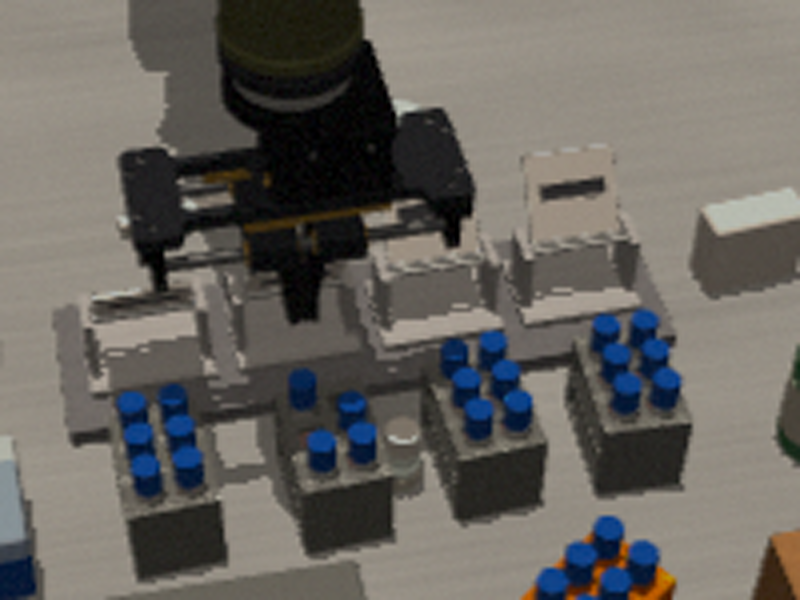

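arm_command([
  [-1, 0, 0.9, 0, 0],
  [-1, 0, 0.7, 0, 0],
  [-1, 0, 0.7, 0, 0],
  [-1, 0, 0.7, 0, 0],
  [-1, 0, 0.7, 0, 0],
  [-1, 0, 0.7, 0, 0],
  [-1, 0, 0.7, 0, 0],
  [-1, 0, 0.6, 0, 0],
  [-1, 0, 0.6, 0, 0],
  [-1, 0, 0, 0, 0],
])

```text
time: 8.78
ee_pos: [567.3, -66.8, 86.0]
tcp_rot: [[0.027, -1.0, -0.0], [-1.0, -0.027, -0.0], [0.0, 0.0, -1.0]]
contact_force: [-0.1, 0.1, 0.5]
opening: 0.3
```

```bash
python3 snap.py scene s6
```

```text
8.825 [567.7 -66.8  86.1] [-0.1  0.3  0.1] [ 0.55  0.3  -0.55  1.78  0.18  1.11 -1.61]
```

View pics/s6.png

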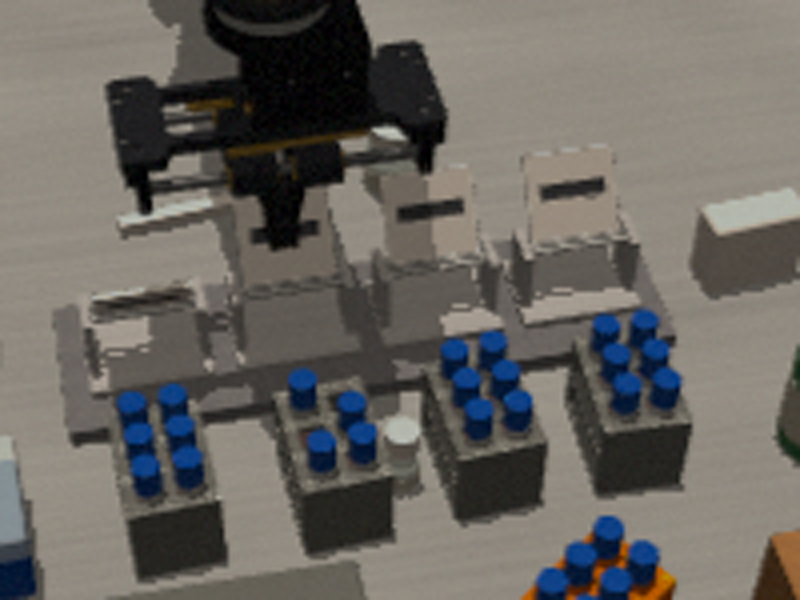

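Tag 3 has flipped, with the bar face up at crop px (285,235). Now tag 2.

arm_command([
  [-1, 0, -0.4, -2.8, 0],
  [-1, 0, 0, -2.8, 0],
  [-1, -3.2, 2.5, 0, 0],
  [-1, -3.2, 2.5, 0, 0],
  [-1, -3.1, 2.5, 0, 0],
  [-1, 0, 0, 0, 0],
  [-1, 0, 0, 0, 0],
])

```text
time: 9.7
ee_pos: [494.8, 25.8, 142.3]
tcp_rot: [[0.027, -1.0, 0.001], [-1.0, -0.027, -0.001], [0.001, -0.001, -1.0]]
contact_force: [0.1, -0.2, -0.2]
opening: 0.6
```

arm_command([
  [-1, -0.4, 0, 3, 0],
  [-1, 0, 0, 3, 0],
  [-1, 0, 0, 0, 0],
  [-1, 0, -1.2, 0, 0],
  [-1, 0, -0.9, 0, 0],
  [-1, 0, -0.8, 0, 0],
  [-1, 0, -0.8, 0, 0],
  [-1, 0, -0.8, 0, 0],
  [-1, 0, -0.8, 0, 0],
  [-1, 0, -0.8, 0, 0],
  [-1, 0, -0.8, 0, 0],
  [-1, 0, -0.7, 0, 0],
])

```text
time: 11.2
ee_pos: [570.6, 32.5, 82.0]
tcp_rot: [[0.027, -1.0, 0.0], [-1.0, -0.027, -0.0], [0.0, -0.0, -1.0]]
contact_force: [0.1, 0.3, -0.7]
opening: 0.2
```

```bash
python3 snap.py scene s7
```

```text
11.25 [571.4  32.5  82. ] [0.3 0.8 0.7] [ 0.43  0.32 -0.62  1.79  0.2   1.1  -1.8 ]
```

View pics/s7.png

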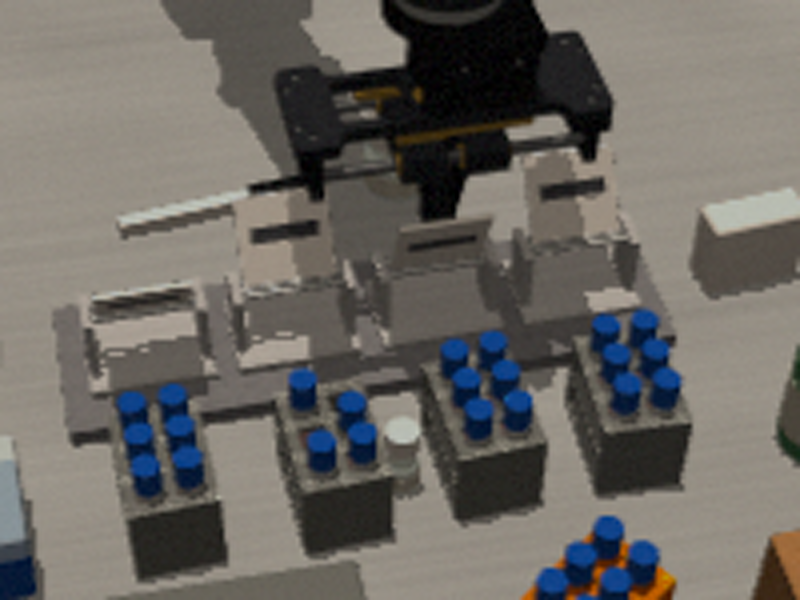

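Tag 2 is past upright and still falling in this picture (crop px (440,240)). I'll let it settle, then move to tag 1.

arm_command([
  [-1, 0, 0, 0, 0],
  [-1, 0, 0, 0, 0],
  [-1, 0, 0.3, -3, 0],
  [-1, 0, 0, -3, 0],
  [-1, -3.2, 2.5, 0, 0],
  [-1, -3.2, 2.5, 0, 0],
  [-1, -3.1, 2.5, 0, 0],
  [-1, 0, 0, 0, 0],
  [-1, 0, 0, 0, 0],
])

```text
time: 12.38
ee_pos: [489.8, 124.6, 142.2]
tcp_rot: [[0.027, -1.0, 0.001], [-1.0, -0.027, -0.001], [0.001, -0.001, -1.0]]
contact_force: [0.5, -0.3, -0.4]
opening: 0.3
```

```bash
python3 snap.py scene s8
```

```text
12.425 [490.1 124.2 142.1] [-0.3 -0.1 -0.3] [ 0.38  0.11 -0.71  1.88  0.08  1.18 -1.91]
```

View pics/s8.png

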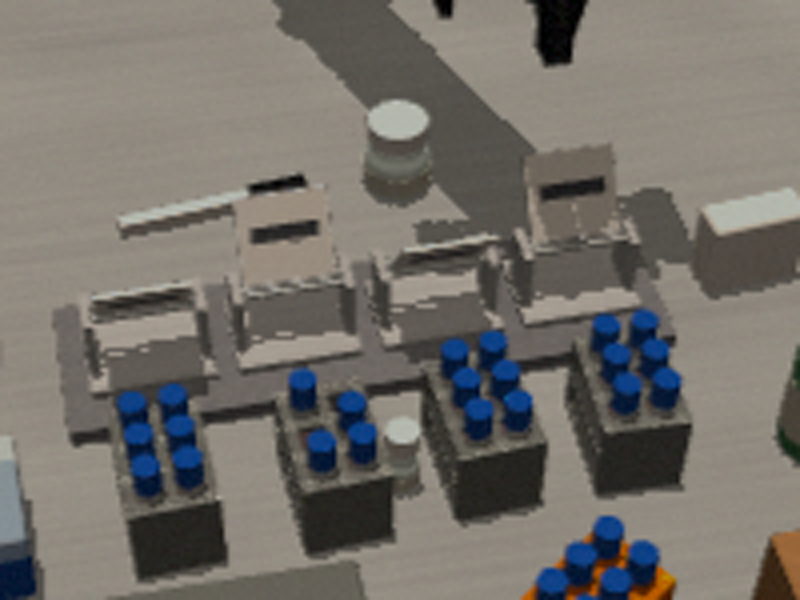

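arm_command([
  [-1, 0, 0, 3, 0],
  [-1, 0, 0, 3, 0],
  [-1, 0, -1.2, 0, 0],
  [-1, 0, -1.0, 0, 0],
  [-1, 0, -0.8, 0, 0],
  [-1, 0, -0.8, 0, 0],
  [-1, 0, -0.8, 0, 0],
  [-1, 0, -0.8, 0, 0],
  [-1, 0, -0.8, 0, 0],
  [-1, 0, -0.8, 0, 0],
  [-1, 0, -0.8, 0, 0],
  [-1, 0, 0, 0, 0],
])

```text
time: 13.92
ee_pos: [568.0, 127.4, 81.9]
tcp_rot: [[0.027, -1.0, 0.0], [-1.0, -0.027, 0.0], [-0.0, -0.0, -1.0]]
contact_force: [-0.4, 0.2, -0.2]
opening: 0.4
```

arm_command([
  [-1, 0, 0, 0, 0],
  [-1, 0, 0, 0, 0],
  [-1, 0, 0.3, -3, 0],
  [-1, 0, 0, -3, 0],
  [-1, 0, 4, 0, 0],
  [-1, 0, 4, 0, 0],
  [-1, 0, 4, -2, 0],
  [-1, 0, 0, 0, 0],
  [-1, 0, 0, 0, 0],
])

```text
time: 15.05
ee_pos: [445.1, 123.8, 162.3]
tcp_rot: [[0.027, -1.0, 0.002], [-1.0, -0.027, -0.001], [0.001, -0.002, -1.0]]
contact_force: [-0.0, 0.1, -0.3]
opening: 0.4
```

```bash
python3 snap.py scene s9; python3 snap.py top t9
python3 - <<'E'
import numpy as np,cv2
from h import cloud
def caps(f):
    c=dict(np.load(f));P=cloud(c);rgb=c["pixels"].astype(float)
    A=P.reshape(-1,3);C=rgb.reshape(-1,3)
    m=(C[:,2]>C[:,0]*1.6)&(C[:,2]>70)&(A[:,2]>76)&(A[:,2]<95)&(A[:,0]>640)&(A[:,0]<740)
    for lo,hi in((90,160),(5,65),(-90,-25),(-190,-130)):
        q=A[m&(A[:,1]>lo)&(A[:,1]<hi)]; print(f,len(q),q.mean(0).round(1))
    m=(A[:,2]>98)&(A[:,2]<118)&(A[:,0]>500)&(A[:,0]<640)
    for lo,hi in((90,160),(-5,65),(-98,-25),(-195,-125)):
        q=A[m&(A[:,1]>lo)&(A[:,1]<hi)]; print(" tag edge",len(q),q.mean(0).round(1),q[:,2].max().round(1))
for f in("scene0.npz","s9.npz","top0.npz","t9.npz"): caps(f)
E
```

```text
15.1 [445.1 123.9 161.9] [ 0.6 -0.2 -0.3] [ 0.42 -0.03 -0.73  1.94 -0.02  1.22 -1.85]
15.15 [445.  124.  161.7] [ 1.1 -0.7 -0. ] [ 0.42 -0.03 -0.73  1.94 -0.02  1.22 -1.85]
scene0.npz 176 [692.4 126.8  86.4]
scene0.npz 178 [693.3  34.8  86.5]
scene0.npz 125 [706. -58.  86.]
scene0.npz 196 [ 699.9 -158.3   86.3]
 tag edge 137 [539.8 124.5 104.4] 111.6
 tag edge 147 [542.8  29.5 104.5] 113.4
 tag edge 59 [607.3 -63.2 107.5] 112.8
 tag edge 151 [ 547.8 -160.3  104.6] 112.6
s9.npz 180 [691.8 126.9  86.1]
s9.npz 181 [693.1  34.7  86.2]
s9.npz 125 [706.4 -58.1  86.4]
s9.npz 207 [ 699.4 -158.6   86. ]
 tag edge 56 [601.4 125.7 107. ] 112.5
 tag edge 54 [604.7  30.9 107.5] 112.1
 tag edge 148 [545.1 -64.7 104.6] 112.0
 tag edge 60 [ 610.3 -157.7  107.8] 112.0
top0.npz 179 [687.9 128.3  85.6]
top0.npz 170 [688.8  36.2  85.5]
top0.npz 117 [702.9 -57.1  85.2]
top0.npz 169 [ 695.3 -157.2   85.5]
 tag edge 93 [536.4 125.9 105.3] 111.5
 tag edge 96 [538.2  31.5 106.1] 112.9
 tag edge 110 [600.5 -61.  105.2] 113.4
 tag edge 94 [ 543.7 -157.5  105.6] 112.9
t9.npz 182 [688.  128.   85.7]
t9.npz 173 [688.5  36.2  85.6]
t9.npz 119 [702.7 -57.   85.2]
t9.npz 169 [ 695.5 -157.2   85.2]
 tag edge 111 [595.2 127.7 105.1] 112.8
 tag edge 126 [598.3  32.9 105.1] 113.0
 tag edge 90 [541.4 -65.8 105.8] 112.5
 tag edge 116 [ 603.8 -156.8  105.1] 112.1
```

View pics/s9.png

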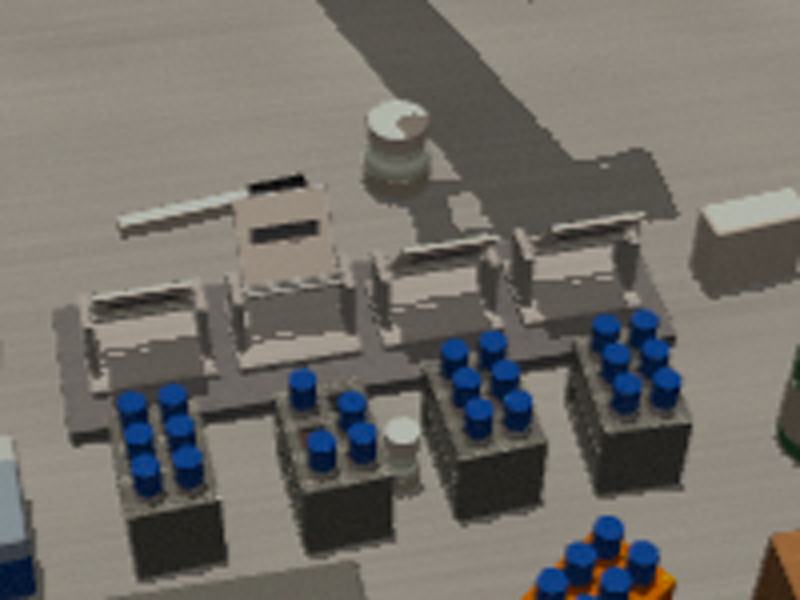

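View pics/t9.png

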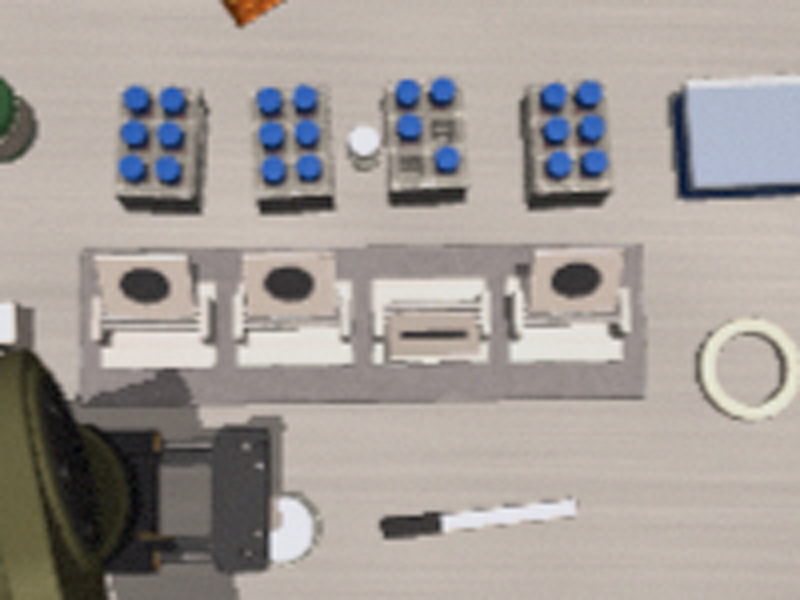

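In the top view, discs face up at crop px (145,285), (290,283) and (577,280), and the bar faces up at (432,335). The racks have not moved and the arm is clear, so I'll hand in.

```bash
python3 -c "
from station import bot
print(bot.hand_in())"
```

```text
the job is handed in; nothing more can be done
None
```

I pushed all four tags over with the closed fingertips and handed the job in at about 15 s of the 51 s allowed; no verdict is reported. The three tags in front of the full racks now lean to their racks, disc up. The tag in front of the rack with four tubes leans to the robot, bar up.

**Last checks:** Both cameras show every tag the right way round. Tag free edges stand about 112–113 mm high, the same as the starting leans. Rack cap centres differ by less than 1 mm from the start. The marker, jar and vial look unmoved; I checked those by eye only. The arm was clear of everything, with wrist force readings within noise (about 1 N).

**What disagreed:** The first pass at the -y end tag went over it without touching. In the pictures the fingertips sit about 11 mm above the reported TCP height, not 25 mm below it as the tool description says. I worked from the pictures after that, and each remaining push worked on the first try.

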